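Hold the spring clip open astride the run card

TASK

Squeeze the blue spring clip open and lift it off the metal parking bar, then bring it, still open, down over the top edge of the white card at the orange stripe, so that about a centimetre of the card stands between the gaping jaws without the clip touching it. Finish while holding it there, squeezed wide open and still, so that I can slip a label in: do not let go. Be gentle with the card and leave the yellow clip and everything else where it is.

Things in the scene. Friction and masses are not known exactly. Their poses are not given: they have to be found in the camera images.
- clip_grip (a point): Blue spring clip, clothes-peg shape, 26 mm wide along its pivot, 79 mm tall, 40 g, clamped upright on the bar, jaws down, levers up. This point lies midway between the levers, 26 mm above the pivot: squeeze here. Axes: z up, y along the pivot and the bar, x the way levers are squeezed and jaws open. Levers: plates 3 mm thick, 26 mm wide, from 5 to 45 mm above the pivot.
- clip_mouth (a point): Point of the blue clip midway between the lower tips of its jaws, 34 mm below the pivot and 60 mm below clip_grip; same axes. Jaw plates are 3 mm thick, 28 mm tall. Clamped, the jaws are 4 mm apart; fully open, about 25 mm apart at the tips and 18 mm apart 12 mm further up.
- clip_a (a joint): Opening angle of one half of the blue clip (the other mirrors it): 0 as clamped, 0.34 rad fully squeezed (a stop). A spring shuts it: each lever needs up to about 10 N, so grip with about 30 N. Over their outer faces the levers splay 45 mm at the top and 20 mm at the bottom when clamped; fully squeezed they are parallel, 16 mm over all.
- spare_grip (a point): The yellow spring clip, same shape as the blue one, clamped on the same bar about 100 mm from it, at either end: leave it. The point lies as clip_grip does.
- bar_top (a point): Middle of the top edge of the parking bar, an upright aluminium blade 4 mm thick, 190 mm long, top edge 60 mm above the table, on a grey foot 60 x 200 x 12 mm. Fixed. The clips' jaws reach 16 mm below this edge. Axes: y along the blade, x across it, z up.
- stripe_top (a point): Point on the white card's top edge at the middle of the orange stripe (16 mm wide, up to 35 mm from the card's middle). The card stands upright, 3 mm thick (4 mm at the stripe), 120 mm long, top edge 100 mm above the table, fixed in a black foot 60 x 140 x 18 mm. Axes: y along the card's edge, x across the card, z up.
- stand: The card and its black foot (fixed); origin under the foot's centre; y along the card, z up.
- rack: red block rack of small tubes, 75 x 150 x 44 mm, loose bystander to be left alone; origin under its centre.
- bottle: amber bottle, 60 mm diameter, 130 mm tall, loose bystander to be left alone; origin under its centre.
- beaker: clear beaker, 70 mm diameter, 90 mm tall, loose bystander to be left alone; origin under its centre.
- tipbox: closed green box, 80 x 120 x 50 mm, loose bystander to be left alone; origin under its centre.
- pen: white and blue marker pen, 130 mm long, 11 mm thick, lying down, loose bystander to be left alone; origin under its centre.
- jar: small white jar, 52 mm diameter, 60 mm tall, loose bystander to be left alone; origin under its centre.
Mind the look-alikes: they are no part of the job. Of the things shaped like the part that bears clip_grip, the blue one is meant. Of the things that look like the stand, take the one that is farthest from the robot's base at the start.

How it is judged:
By the outcome, as a careful person would: the job done as asked, in the order asked, and still so for the second after the job is handed in, while the arm keeps its last pose, push and grip.
It also fails if it takes over 35 s, if anything falls off the work surface, if the arm or the gripper's body presses on something with over 40 N, if the wrist force passes 120 N, or if a joint passes its speed limit or range.

ROBOT

A 7-joint arm with a two-finger parallel gripper is mounted at the origin on the work surface. World frame = base frame: x ahead of the robot, y to its left, z up, the work surface at z = 0. Lengths are in mm, angles in rad, forces in N, time in s.
With the tool pointing down it reaches from about 400 to 875 mm from the base axis. Payload 4.4 kg.
Tool frame: the origin (TCP) lies at the very end of the fingers, on their centre line; the grasp point (between the pads) lies 19 mm behind it; y points along the fingers, x is the direction in which the jaws open and shut, and the axes are right-handed (so a half turn about y gives the same grasp; the last joint's range is limited). The gripper opens to 85 mm and grips with 20 to 120 N. Pads are 22 mm wide; open, the fingers measure 114 mm over their backs; the gripper's body (76 mm by 85 mm) begins 54 mm behind the grasp point. The pads swing forward as they close: fully open they stand 13 mm farther back than shut.
Start: joints at [1.275, 0.628, 0.038, 1.517, -0.027, 0.996, -0.02], TCP at [148.087, -632.921, 205.913] pointing down, gripper open.
Joint ranges: [-3.06, 3.06], [-0.37, 2.12], [-1.25, 1.32], [0.18, 2.47], [-1.1, 4.24], [0.23, 1.98], [-2.94, 2.94]. Speed limits (rad/s): [2.57, 2.57, 3.14, 3.14, 3.14, 3.14, 3.14].

INTERFACE

Orientations are given as [roll, pitch, yaw] about the fixed x, y, z axes, in that order (R = Rz(yaw) Ry(pitch) Rx(roll)).
In Python, from cell import ctrl, get_image, nets gives the robot as it stands. The module is installed in compiled form; this text tells all that it offers.
- The arm moves only by the tool step_arm, never from a script. Its argument "moves" is text: rows parted by semicolons, each of 7 numbers parted by spaces: the shift along the tool's x, y, z normalised to -1 to 1, where 1 is 0.05 m, then the turn, a rotation vector about the tool's x, y, z normalised to -1 to 1, where 1 is 0.12 rad, then the opening, from 0 (shut) to 1 (fully open). A call has 1 to 20 rows; each row shifts and turns the commanded pose from where the row before left it, along the tool's axes as they then stand; what a row does not reach is not made up. A row lasts 1/10 s, in which the tool goes at most 50 mm and 8.59 degrees, less where a joint would pass 70% of its speed; a pose out of reach is approached as far as the arm can. A call with a number of a shift or a turn outside -1 to 1 is refused whole. A call with a gripper value outside its range is refused whole. The fingers move at their own pace and stop on an object; the grip force is fixed at half the most. Time passes only in rows, so rows that do not move let the fingers close. It gives the time, the measured TCP pose, the force and the opening at its end, in the units of the state.
- ctrl.read_state(): the state, without advancing time (a new reading comes with each control period).
- get_image(name): name is "side" or "top" or "wrist"; returns a dict with "color" (420x560x3 uint8, blue, green, red), "vertical_fov" (degrees; the focal length in pixels is half the picture's height over the tangent of half this angle, whatever the lens; pixels are square), "cx", "cy" (the principal point, pixels), "R" (3x3) and "t" (3): a world point X has camera coordinates R X + t; the wrist camera has in their place "T_tool_cam" (4x4, takes a point from camera to tool coordinates, whose origin is the TCP and whose axes are the tool frame's). Camera axes: x right, y down, z forward; pixel columns grow to the right and rows downward; lengths in mm; the calibration is good to about 2 mm. A picture is of the moment at which its call begins: read the wrist's pose just before it. There is no depth.
- ctrl.finish_job(): hands the job in, once; it reports no verdict.
Trained networks look in a picture, given as the dict that the camera call returned (one of the last four; its "shot" number tells which), for a name from the list of things; names that differ only in an ending like _2 or _b are one class to them, and where a whole thing is asked for, a point or a joint stands for the part that bears it (a point fixed in the world has none). Each returns a list of dicts, best first, with "conf" (0 to 1); they miss things now and then, are a little off and sometimes report something else, mostly with a low value. They report only what shows in the picture. A call takes as long as a camera call. They do not tell look-alikes from the thing itself.
- nets.find_in(picture, target): "position" ([x, y, z] in mm, in world coordinates, good to about 4 mm: the middle of the surface that is visible of it).
- nets.cut_out(picture, target): "pixels" (420x560 bool, what is visible of it).
- nets.place_of(picture, target): "position" ([x, y, z] in mm, in world coordinates, good to about 4 mm: a listed point, or the origin of a listed thing).
The state is a dict: "clock": time; "qpos": joint angles; "qd": joint speeds; "tau": joint torques, N m; "eef_pos": TCP position; "tool_rot": TCP orientation; "force": force on the tool from outside, world axes, zero at the start; "torque": the same for the moment, N m; "width": finger opening in mm.
Only numpy, scipy, OpenCV 4.12 (cv2) and the standard library are available. Lean on these libraries where they do the work, as an engineer would, in place of code of your own. Each camera call takes 0.05 s, during which the arm holds its last target.

## Working session

There is one attempt and no reset: what is moved stays moved. The work goes in short steps, Python scripts to look and compute and a tool call to move; the robot and the scene stay as the last step left them, time stands still between calls to the robot, and variables do not carry over. Pictures are saved under pics/ and viewed, and the job is handed in when it is done.

Besides the shell and the picture viewer there is one more tool, called after "Emit:" as name(argument=value, ...), one argument or row to a line, values as JSON. step_arm: Moves the arm, as the interface text tells. Scaled input: -1 to 1 covers 0.05 m each way for a shift and 0.12 rad each way for a turn. Its arguments: {"type":"object","properties":{"moves":{"type":"string"}},"required":["moves"]}

```bash
mkdir -p pics
cat > h.py <<'E'
import numpy as np, cv2
from cell import ctrl,get_image,nets
def save(n,im): cv2.imwrite(f'pics/{n}.png',im)
def foc(p): return p['color'].shape[0]/2/np.tan(np.radians(p['vertical_fov'])/2)
def proj(p,X):
    c=np.asarray(p['R'])@np.asarray(X,float)+np.asarray(p['t']); f=foc(p)
    return np.array([p['cx']+f*c[0]/c[2],p['cy']+f*c[1]/c[2]])
def ray(p,uv):
    f=foc(p);R=np.asarray(p['R']);d=R.T@np.array([(uv[0]-p['cx'])/f,(uv[1]-p['cy'])/f,1]);return -R.T@np.asarray(p['t']),d/np.linalg.norm(d)
def tri(rs):
    A=np.zeros((3,3));b=np.zeros(3)
    for o,d in rs:
        M=np.eye(3)-np.outer(d,d);A+=M;b+=M@o
    X=np.linalg.solve(A,b); return X,[np.linalg.norm((np.eye(3)-np.outer(d,d))@(X-o)) for o,d in rs]
def onz(p,uv,z):
    o,d=ray(p,uv);return o+d*(z-o[2])/d[2]
def rot(s):
    from scipy.spatial.transform import Rotation as Ro
    return Ro.from_euler('xyz',s['tool_rot']).as_matrix()
def wrist():
    s=ctrl.read_state();p=get_image('wrist');T=np.asarray(p['T_tool_cam'])
    W=np.eye(4);W[:3,:3]=rot(s);W[:3,3]=s['eef_pos'];C=np.linalg.inv(W@T);p['R']=C[:3,:3];p['t']=C[:3,3];return p
E
python3 - <<'E'
from h import *
s=ctrl.read_state();print({k:np.round(v,3) for k,v in s.items()})
for n in('side','top','wrist'):
    p=wrist() if n=='wrist' else get_image(n)
    save(n+'0',p['color'])
    print(n,p.keys(),p['vertical_fov'],p['cx'],p['cy'],np.round(p['R'],3).tolist(),np.round(p['t'],1))
    for t in('clip_grip','clip_mouth','spare_grip','bar_top','stripe_top','stand'):
        for r in nets.place_of(p,t): print(n,t,np.round(r['position'],1),round(r['conf'],2),np.round(proj(p,r['position'])))
E
```

```text
{'clock': np.float64(0.0), 'qpos': array([ 1.275,  0.629,  0.038,  1.518, -0.027,  0.996, -0.02 ]), 'qd': array([-0.001, -0.001, -0.002,  0.001, -0.002, -0.001,  0.   ]), 'tau': array([-0.0000e+00, -5.6342e+01,  1.2260e+00, -1.9345e+01,  1.1000e-02,
        1.0000e-02, -0.0000e+00]), 'eef_pos': array([ 147.913, -632.219,  204.957]), 'tool_rot': array([-1.571,  0.002, -1.341]), 'force': array([ 0.111,  0.329, -0.698]), 'torque': array([ 0.015, -0.   , -0.059]), 'width': np.float64(85.471)}
side dict_keys(['color', 'vertical_fov', 'cx', 'cy', 'R', 't', 'shot']) 55.88100258267889 278.2876423955252 212.34609990380633 [[0.822, -0.569, -0.02], [-0.363, -0.496, -0.789], [0.439, 0.655, -0.614]] [-446.4  311.1  711. ]
side clip_grip [653.6  48.   59.6] 0.88 [303. 214.]
side clip_grip [585.6 146.9 101.9] 0.82 [258. 191.]
side clip_mouth [ 6.547e+02  4.790e+01 -4.000e-01] 0.68 [303. 232.]
side clip_mouth [580.5 141.   48. ] 0.53 [259. 209.]
side spare_grip [554.6 250.6 104.2] 0.81 [227. 176.]
side bar_top [563.2 197.8  61.1] 0.65 [242. 197.]
side bar_top [ 610.6 -164.3    1. ] 0.54 [346. 290.]

[... 491 characters left out ...]
 clip_grip [654.4  46.7  60.7] 0.68 [274. 179.]
top clip_grip [551.2 247.7 105.4] 0.49 [182. 221.]
top clip_mouth [658.6  48.6   0.8] 0.8 [273. 181.]
top spare_grip [553.7 246.1 106.4] 0.78 [183. 220.]
top spare_grip [ 752.1 -186.9   -3.5] 0.57 [370. 146.]
top bar_top [566.6 197.8  59.2] 0.56 [207. 216.]
top stripe_top [ 609.2 -170.6  100.1] 0.55 [372. 199.]
top stand [ 605.6 -160.4    2.8] 0.98 [359. 205.]
top stand [ 447.3 -106.6    1.5] 0.69 [336. 270.]
wrist dict_keys(['color', 'vertical_fov', 'cx', 'cy', 'T_tool_cam', 'shot', 'R', 't']) 64.46302801806725 286.2895332605239 210.69718813876116 [[0.229, -0.974, -0.0], [-0.932, -0.219, 0.288], [-0.281, -0.066, -0.957]] [-649.3  -38.9  379.9]
```

View pics/side0.png

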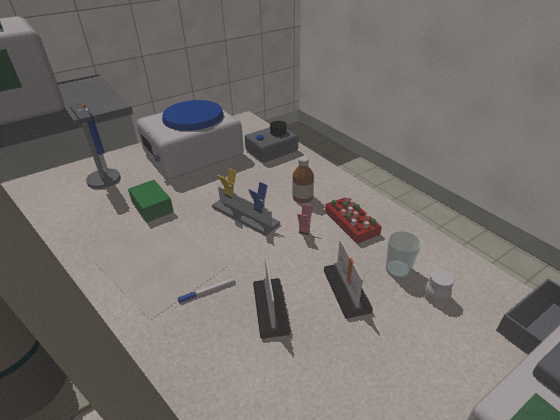

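View pics/top0.png

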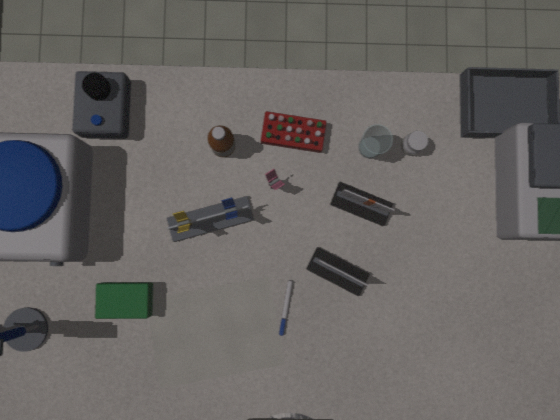

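Run:
```python
import cv2
a=cv2.imread('pics/side0.png')[140:340,200:400];b=cv2.imread('pics/top0.png')[110:310,160:420]
cv2.imwrite('pics/c1.png',cv2.resize(a,None,fx=3,fy=3,interpolation=3)[:600]);cv2.imwrite('pics/c2.png',cv2.resize(b,None,fx=3,fy=3,interpolation=3))
```

```text
(no output)
```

View pics/c1.png

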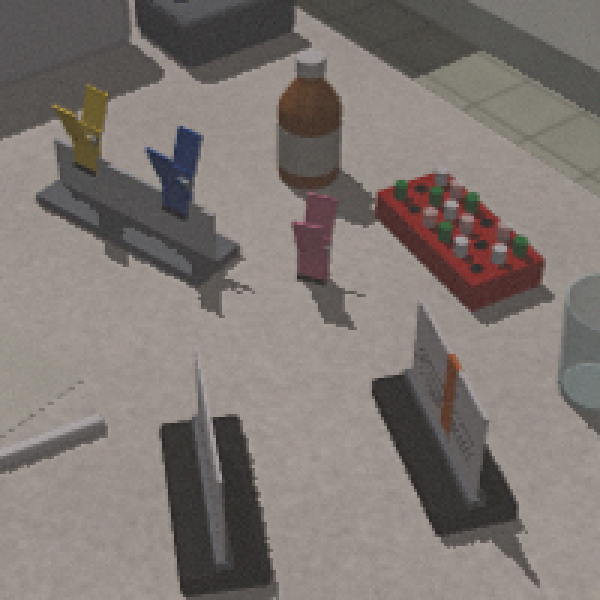

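View pics/c2.png

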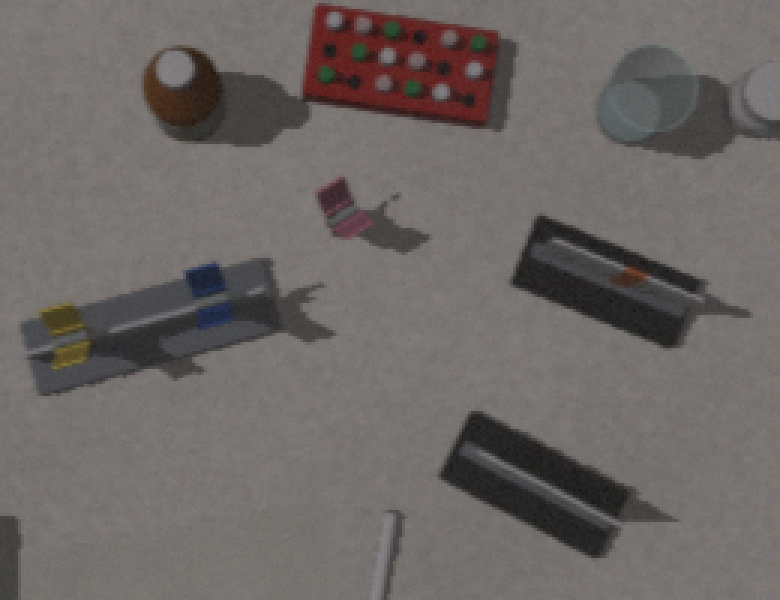

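```bash
cat >> h.py <<'E'
def sim(rows,s=None):
    from scipy.spatial.transform import Rotation as Ro
    s=s or ctrl.read_state(); P=np.array(s['eef_pos'],float);R=rot(s)
    for r in rows.split(';'):
        v=np.array([float(a) for a in r.split()]);P=P+R@v[:3]*50;R=R@Ro.from_rotvec(v[3:6]*.12).as_matrix()
    return np.round(P,1),np.round(Ro.from_matrix(R).as_euler('xyz'),3)
E
python3 - <<'E'
from h import *
p=wrist();T=np.asarray(p['T_tool_cam']);print(np.round(T,3))
print(sim(';'.join(['0 -0.1 1 0 -0.64 0 1']*14)),sim(';'.join(['-0.05 -0.1 1 0 -0.64 0 1']*14)))
E
```

```text
[[ 1.00000e+00  1.00000e-03  0.00000e+00 -7.30000e-01]
 [ 0.00000e+00 -2.88000e-01  9.57000e-01 -1.68977e+02]
 [ 1.00000e-03 -9.57000e-01 -2.88000e-01  7.28170e+01]
 [ 0.00000e+00  0.00000e+00  0.00000e+00  1.00000e+00]]
(array([ 645.5, -188.7,  275.9]), array([-1.571, -0.   , -0.266])) (array([ 623.3, -163.8,  275.9]), array([-1.571, -0.   , -0.266]))
```

Emit:
step_arm(
  moves="0 -0.1 0.5 0 -0.3 0 1;-0.05 -0.1 1 0 -0.64 0 1;-0.05 -0.1 1 0 -0.64 0 1;-0.05 -0.1 1 0 -0.64 0 1;-0.05 -0.1 1 0 -0.64 0 1;-0.05 -0.1 1 0 -0.64 0 1;-0.05 -0.1 1 0 -0.64 0 1;-0.05 -0.1 1 0 -0.64 0 1;-0.05 -0.1 1 0 -0.64 0 1;-0.05 -0.1 1 0 -0.64 0 1;-0.05 -0.1 1 0 -0.64 0 1;-0.05 -0.1 1 0 -0.64 0 1;-0.05 -0.1 1 0 -0.64 0 1;-0.05 0 0.5 0 -0.9 0 1;0 0 0 0 0 0 1",
)

```text
clock: 2.6
eef_pos: [607.9, -208.6, 271.0]
tool_rot: [-1.567, -0.001, -0.265]
force: [0.0, -0.7, 0.7]
width: 85.4
```

Run:
```python
from h import *
s=ctrl.read_state();print(s['clock'],np.round(s['eef_pos'],1),np.round(s['tool_rot'],3),np.round(s['qpos'],2))
p=wrist();save('w1',p['color'])
for t in('stripe_top','stand'):
    for r in nets.place_of(p,t): print(t,np.round(r['position'],1),round(r['conf'],2),np.round(proj(p,r['position'])))
np.save('p1.npy',p,allow_pickle=True)
```

```text
2.6 [ 607.9 -208.6  271. ] [-1.567e+00 -1.000e-03 -2.650e-01] [ 0.45  0.57 -0.27  1.45  0.15  1.14 -0.11]
stripe_top [ 610.2 -169.5   97.8] 0.42 [279. 148.]
stand [ 447.4 -110.2    3.8] 0.71 [145. 128.]
stand [ 611.3 -166.9   -1.4] 0.61 [281. 138.]
```

View pics/w1.png

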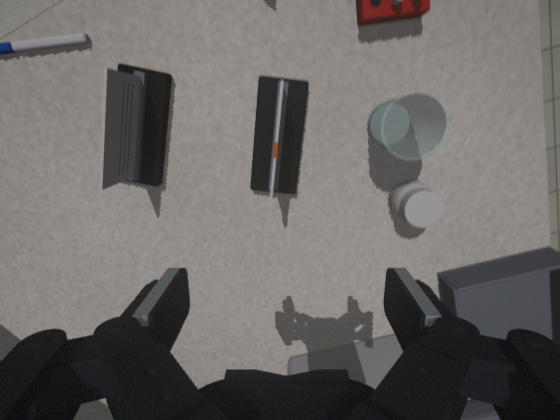

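Emit:
step_arm(
  moves="0 0 0.5 0 -0.3 0 1;0 0 1 0 -0.6 0 1;0 0 0.5 0 -0.3 0 1;0 0 0 0 0 0 1",
)

```text
clock: 3.15
eef_pos: [629.1, -114.1, 270.6]
tool_rot: [-1.568, -0.0, -0.127]
force: [0.5, 0.3, -0.3]
width: 85.2
```

Run:
```python
from h import *
s=ctrl.read_state();print(s['clock'],np.round(s['eef_pos'],1),np.round(s['tool_rot'],3),np.round(s['qpos'],2))
p=wrist();save('w2',p['color'])
for t in('stripe_top','stand'):
    for r in nets.place_of(p,t): print(t,np.round(r['position'],1),round(r['conf'],2),np.round(proj(p,r['position'])))
np.save('p2.npy',p,allow_pickle=True)
a=np.load('p1.npy',allow_pickle=True).item()['color'][60:210,230:330]
b=p['color'][130:280,230:330]
save('c3',np.hstack([cv2.resize(x,None,fx=4,fy=4,interpolation=2) for x in(a,b)]))
```

```text
3.15 [ 629.1 -114.1  270.6] [-1.568 -0.    -0.127] [ 0.32  0.57 -0.31  1.46  0.18  1.14 -0.15]
stripe_top [ 611.6 -167.3  101.5] 0.57 [277. 235.]
stand [ 451.8 -106.6    2. ] 0.98 [155. 181.]
```

View pics/c3.png

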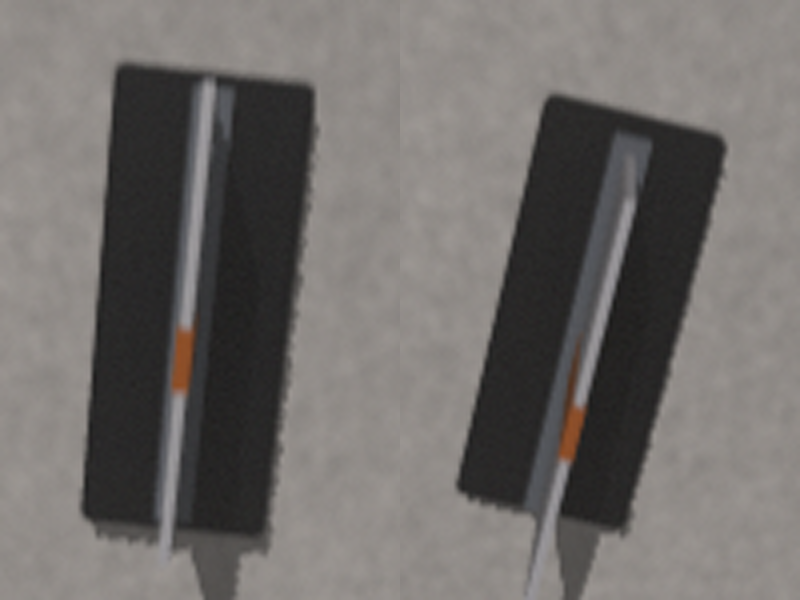

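View pics/w2.png

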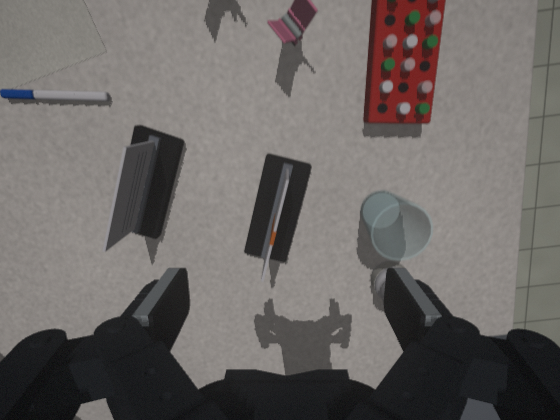

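```bash
cat > card.py <<'E'
from h import *
p1=np.load('p1.npy',allow_pickle=True).item();p2=np.load('p2.npy',allow_pickle=True).item()
a=lambda x,y:(x/4+230-.4,y/4+60-.4)
b=lambda x,y:((x-400)/4+230-.4,y/4+130-.4)
print(tri([ray(p1,a(183,361)),ray(p2,b(573,434))]))
for p,f,e in((p1,a,[(207,80),(166,555)]),(p2,b,[(632,190),(530,597)])):
    q=[onz(p,f(*u),100) for u in e];d=q[0]-q[1];print(np.round(q,1),np.linalg.norm(d),'xyaw',np.arctan2(-d[0],d[1]))
# foot left edges top z=18
for p,f,e in((p1,a,[(122,68),(84,515)]),(p1,a,[(314,88),(268,533)]),(p2,b,[(550,98),(460,488)]),(p2,b,[(722,140),(628,525)])):
    q=[onz(p,f(*u),18) for u in e];d=q[0]-q[1];print(np.round(q,1),np.linalg.norm(d),'xyaw',np.arctan2(-d[0],d[1]))
E
python3 card.py
```

```text
(array([ 606.19197079, -170.34919897,  100.7373657 ]), [np.float64(0.1953826658584126), np.float64(0.19538266585833153)])
[[ 629.4 -108.   100. ]
 [ 588.  -217.9  100. ]] 117.4456784764049 xyaw -0.36044530462666863
[[ 630.7 -105.8  100. ]
 [ 587.4 -218.1  100. ]] 120.33338706935866 xyaw -0.36773385221932614
[[ 606.8  -91.1   18. ]
 [ 556.8 -217.4   18. ]] 135.8711091231818 xyaw -0.37721031617466516
[[ 660.2 -111.3   18. ]
 [ 612.9 -238.8   18. ]] 136.0469859134262 xyaw -0.3557470757791233
[[ 607.1  -89.    18. ]
 [ 557.6 -216.6   18. ]] 136.8625616423807 xyaw -0.37010797709788845
[[ 659.4 -109.    18. ]
 [ 613.  -237.6   18. ]] 136.72083837666707 xyaw -0.34590031185988707
```

Run:
```python
from h import *
for m in ['0 0 0.5 0 -0.3 0 1;-0.05 0.1 1 0 -0.8 0 1;-0.05 0.1 1 0 -0.8 0 1;-0.05 0.1 1 0 -0.8 0 1;0 0.1 0.5 0 -0.8 0 1;0 0 0 0 -0.2 0 1']: print(sim(m))
```

```text
(array([619.8,  77.7, 250. ]), array([-1.573e+00,  1.000e-03,  3.080e-01]))
```

Emit:
step_arm(
  moves="0 0 0.5 0 -0.3 0 1;-0.05 0.1 1 0 -0.8 0 1;-0.05 0.1 1 0 -0.8 0 1;-0.05 0.1 1 0 -0.8 0 1;0 0.1 0.5 0 -0.8 0 1;0 0 0 0 -0.2 0 1",
)

```text
clock: 3.9
eef_pos: [618.3, 83.1, 250.1]
tool_rot: [-1.568, 0.001, 0.319]
force: [0.2, -0.6, -0.7]
width: 85.2
```

Run:
```python
from h import *
s=ctrl.read_state();print(s['clock'],np.round(s['eef_pos'],1),np.round(s['tool_rot'],3),np.round(s['qpos'],2))
p=wrist();save('w3',p['color'])
for t in('clip_grip','spare_grip','bar_top'):
    for r in nets.place_of(p,t): print(t,np.round(r['position'],1),round(r['conf'],2),np.round(proj(p,r['position'])))
np.save('p3.npy',p,allow_pickle=True)
```

```text
3.9 [618.3  83.1 250.1] [-1.568e+00  1.000e-03  3.190e-01] [ 0.09  0.58 -0.44  1.53  0.26  1.09 -0.09]
clip_grip [654.   42.8  57.4] 0.61 [305. 224.]
clip_grip [ 7.787e+02  1.300e+00 -5.000e-01] 0.43 [379. 264.]
spare_grip [580.1 147.1 103.9] 0.7 [269. 113.]
bar_top [567.6 202.8  61.1] 0.97 [276.  52.]
```

View pics/w3.png

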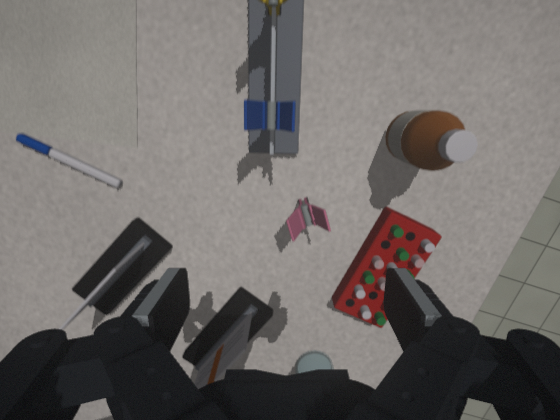

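Emit:
step_arm(
  moves="-0.1 0.2 0.3 0 0 0 1;-0.14 0.3 0.4 0 0 0 1;0 0 0 0 0 0 1",
)

```text
clock: 4.4
eef_pos: [595.1, 109.6, 224.2]
tool_rot: [-1.57, 0.004, 0.312]
force: [-0.8, -0.9, 0.3]
width: 85.4
```

Run:
```python
from h import *
s=ctrl.read_state();print(s['clock'],np.round(s['eef_pos'],1),np.round(s['tool_rot'],3),np.round(s['qpos'],2))
p=wrist();save('w4',p['color'])
for t in('clip_grip','spare_grip','bar_top'):
    for r in nets.place_of(p,t): print(t,np.round(r['position'],1),round(r['conf'],2),np.round(proj(p,r['position'])))
np.save('p4.npy',p,allow_pickle=True)
a=np.load('p3.npy',allow_pickle=True).item()['color'][70:190,220:320]
b=p['color'][100:220,220:320]
save('c4',np.hstack([cv2.resize(x,None,fx=4,fy=4,interpolation=2) for x in(a,b)]))
```

```text
4.4 [595.1 109.6 224.2] [-1.57   0.004  0.312] [ 0.04  0.57 -0.43  1.61  0.27  1.02 -0.16]
clip_grip [657.2  44.5  59.3] 0.9 [323. 259.]
clip_grip [582.3 149.1 102.9] 0.78 [287. 150.]
spare_grip [550.  247.  105.7] 0.76 [287.  15.]
bar_top [566.9 202.3  57.2] 0.89 [289.  86.]
bar_top [747.4 171.6  -1.9] 0.55 [426. 165.]
```

View pics/c4.png

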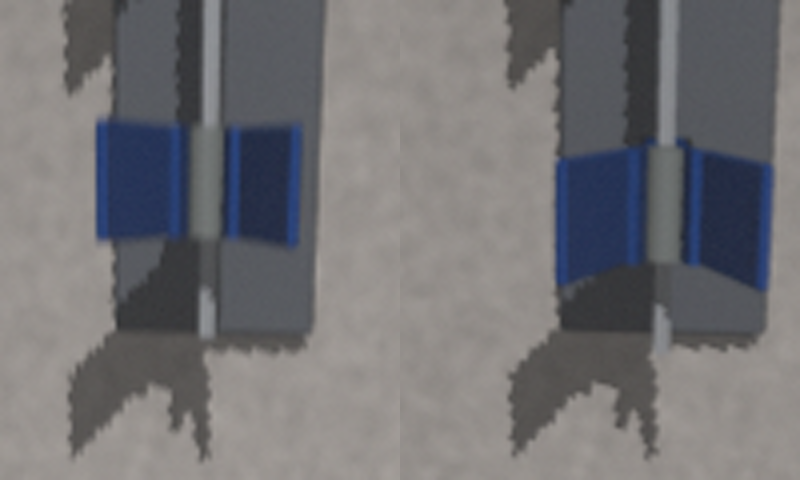

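View pics/w4.png

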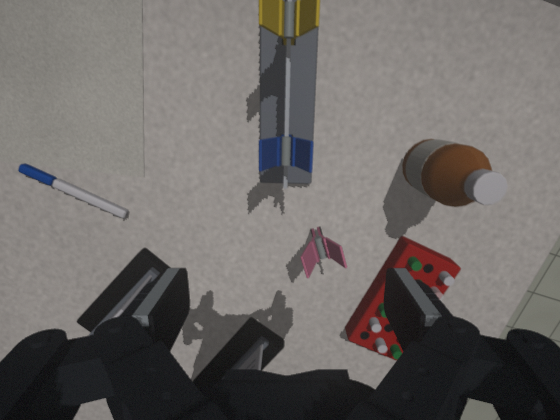

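```bash
cat > clip.py <<'E'
from h import *
p3=np.load('p3.npy',allow_pickle=True).item();p4=np.load('p4.npy',allow_pickle=True).item()
a=lambda x,y:(x/4+220-.4,y/4+70-.4)
b=lambda x,y:((x-400)/4+220-.4,y/4+100-.4)
L=[((97,122),(558,160)),((98,240),(559,286)),((301,125),(772,165)),((297,245),(769,290))]
Q=[];Z=[]
for u,v in L:
    X,e=tri([ray(p3,a(*u)),ray(p4,b(*v))]);Q.append(X);print(np.round(X,1),np.round(e,2))
    Z.append([onz(p3,a(*u),123),onz(p4,b(*v),123)])
Z=np.array(Z)
print(np.mean(Q,0),np.round(Z.mean(0),1),np.round(Z,1).tolist())
for k in 0,1:
    print('widths',np.linalg.norm(Z[0,k]-Z[2,k]),np.linalg.norm(Z[1,k]-Z[3,k]),np.linalg.norm(Z[0,k]-Z[1,k]),np.linalg.norm(Z[2,k]-Z[3,k]))
    d=Z[0,k]+Z[2,k]-Z[1,k]-Z[3,k];print('yaw',np.arctan2(-d[0],d[1]))
# bar top line z=60
for p,f,e in((p3,a,[(212,0),(207,337)]),(p4,b,[(668,0),(662,348)])):
    q=[onz(p,f(*u),60) for u in e];d=q[0]-q[1];print(np.round(q,1),'xyaw',np.arctan2(-d[0],d[1]))
E
python3 clip.py
```

```text
[556.4 150.6 110.2] [0.55 0.55]
[564.5 127.1 119.2] [0.43 0.43]
[599.  163.8 114.9] [0.27 0.27]
[606.2 139.8 119.7] [0.4 0.4]
[581.5286948  145.34448954 116.0310619 ] [[581.6 145.2 123. ]
 [581.8 146.3 123. ]] [[[557.6, 150.4, 123.0], [557.6, 152.3, 123.0]], [[564.6, 127.2, 123.0], [565.0, 128.1, 123.0]], [[598.7, 163.4, 123.0], [598.4, 164.5, 123.0]], [[605.8, 139.7, 123.0], [606.1, 140.6, 123.0]]]
widths 43.09058561732451 43.080814688499885 24.253913155368714 24.702011242656575
yaw 0.29185353148132226
widths 42.63259778156204 42.97242683696506 25.29350651813397 25.121835191197732
yaw 0.3045747988488753
[[568.9 186.7  60. ]
 [592.9 106.6  60. ]] xyaw 0.29170916234205735
[[568.3 189.6  60. ]
 [592.9 108.8  60. ]] xyaw 0.2952539029611077
```

```bash
cat >> h.py <<'E'
def goal(P,yaw,s=None):
    from scipy.spatial.transform import Rotation as Ro
    s=s or ctrl.read_state();R=rot(s);G=Ro.from_euler('xyz',[-np.pi/2,0,yaw]).as_matrix()
    d=R.T@(np.array(P)-s['eef_pos'])/50;t=Ro.from_matrix(R.T@G).as_rotvec()/.12
    print('at',s['clock'],np.round(s['eef_pos'],1),np.round(s['tool_rot'],3),'shift',np.round(d,2),'turn',np.round(t,2),'w',s['width'],'F',np.round(s['force'],1))
E
python3 -c "
from h import *
goal([581.7,146,85],0.296)"
```

```text
at 4.6 [598.8 107.3 226.3] [-1.572e+00 -1.000e-03  3.090e-01] shift [-0.09  2.82  0.85] turn [0.01 0.11 0.01] w 85.36624698605448 F [ 0.2 -0.1 -0.4]
```

```bash
python3 -c "
from h import *
for i in range(4):
    s=ctrl.read_state();print(s['clock'],np.round(s['eef_pos'],1),np.round(s['tool_rot'],3),np.round(s['qpos'],3))
    p=wrist();np.save('p5.npy',p,allow_pickle=True)
"
```

```text
4.6 [598.8 107.3 226.3] [-1.572e+00 -1.000e-03  3.090e-01] [ 0.041  0.574 -0.429  1.608  0.27   1.017 -0.161]
4.65 [598.7 107.7 226.3] [-1.572e+00 -1.000e-03  3.100e-01] [ 0.041  0.574 -0.429  1.609  0.27   1.017 -0.161]
4.7 [598.5 108.  226.2] [-1.572e+00 -1.000e-03  3.100e-01] [ 0.041  0.574 -0.429  1.609  0.27   1.017 -0.161]
4.75 [598.3 108.3 226.1] [-1.571e+00 -1.000e-03  3.100e-01] [ 0.041  0.574 -0.43   1.609  0.27   1.017 -0.161]
```

Run:
```python
from h import *
p4=np.load('p4.npy',allow_pickle=True).item();p=np.load('p5.npy',allow_pickle=True).item()
g=[cv2.cvtColor(q['color'],cv2.COLOR_BGR2GRAY)[20:230,10:540].astype(np.float32) for q in(p4,p)]
print(cv2.phaseCorrelate(g[0],g[1]))
for X in([581.7,146,123],[581.7,146,60]): print(proj(p4,X),proj(p,X))
save('w5',cv2.resize(p['color'][100:220,220:320],None,fx=5,fy=5,interpolation=2))
for i in range(3):
    s=ctrl.read_state();print(s['clock'],np.round(s['eef_pos'],1),np.round(s['qpos'],4));get_image('side')
```

```text
((-3.980538348451603, -3.3073857901061388), 0.6671068123502168)
[285.52520755 156.51281436] [281.56795042 153.23583636]
[285.92464835 148.16471135] [282.3704578  145.39292066]
4.8 [598.1 108.6 226. ] [ 0.0403  0.5738 -0.43    1.6094  0.2699  1.0168 -0.1607]
4.85 [597.9 108.9 225.9] [ 0.0401  0.5738 -0.4303  1.6096  0.2699  1.0167 -0.1608]
4.9 [597.7 109.1 225.9] [ 0.0398  0.5739 -0.4304  1.6099  0.2699  1.0168 -0.1608]
```

View pics/w5.png

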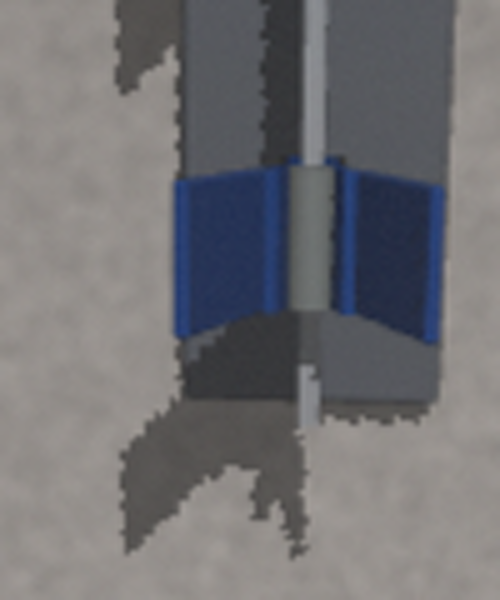

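```bash
python3 -c "
from h import *
goal([581.7,146,145],0.296)"
```

```text
at 4.95 [597.6 109.3 225.8] [-1.571 -0.     0.312] shift [-0.08  1.62  0.8 ] turn [0.   0.13 0.  ] w 85.03738353843738 F [ 0.3 -0.1  0.4]
```

Emit:
step_arm(
  moves="-0.04 0.3 0.25 0 0.07 0 1;-0.04 0.6 0.3 0 0.06 0 1;0 0.5 0.2 0 0 0 1;0 0.2 0 0 0 0 1;0 0 0 0 0 0 1;0 0 0 0 0 0 1",
)

```text
clock: 5.55
eef_pos: [583.4, 143.4, 146.4]
tool_rot: [-1.571, -0.001, 0.296]
force: [-0.6, -0.7, -0.0]
width: 85.4
```

```bash
python3 -c "
from h import *
goal([581.7,146,85],0.296)
p=wrist();save('w6',p['color'])
goal([581.7,146,85],0.296)"
```

```text
at 5.55 [583.4 143.4 146.4] [-1.571e+00 -1.000e-03  2.960e-01] shift [-0.02  1.23  0.06] turn [ 0.   -0.    0.01] w 85.4373639369875 F [-0.6 -0.7 -0. ]
at 5.6 [583.6 143.5 146.8] [-1.571 -0.002  0.296] shift [-0.02  1.24  0.06] turn [ 0.   -0.    0.02] w 85.84126254359731 F [ 0.1 -0.  -0.5]
```

View pics/w6.png

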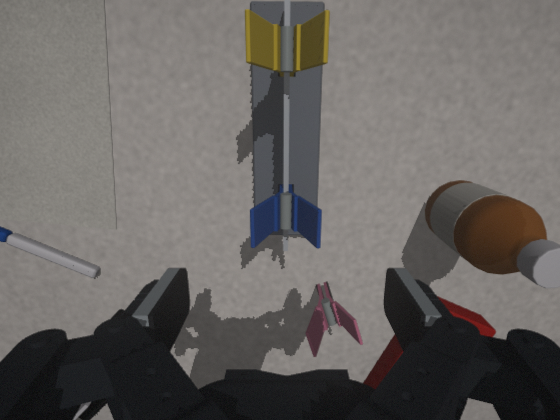

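```bash
python3 -c "
from h import *
p=wrist();save('w7',cv2.resize(p['color'][150:270,220:350],None,fx=5,fy=5,interpolation=2)); np.save('p7.npy',p,allow_pickle=True)
for t in('clip_grip','spare_grip'):
    for r in nets.place_of(p,t): print(t,np.round(r['position'],1),round(r['conf'],2))
"
```

```text
clip_grip [588.  142.8  41.7] 0.75
clip_grip [654.8  47.6  59.4] 0.65
clip_grip [581.2 149.  102.3] 0.64
spare_grip [549.7 248.4 107. ] 0.75
```

View pics/w7.png

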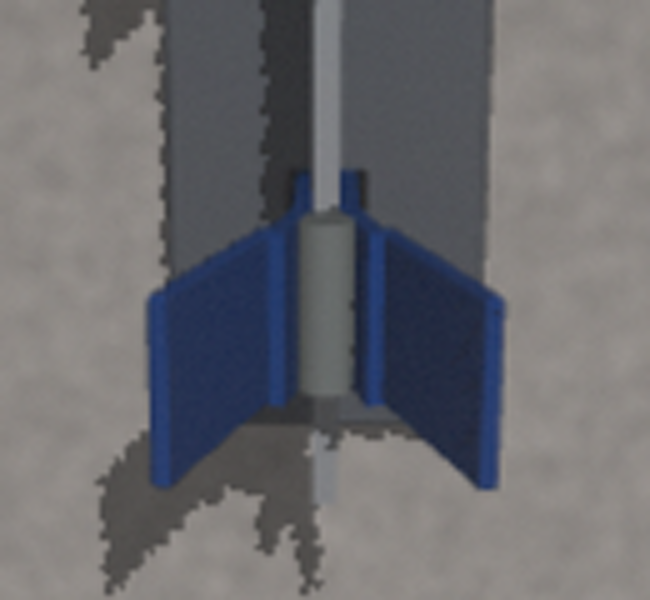

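Run:
```python
from h import *
p=np.load('p7.npy',allow_pickle=True).item()
p3=np.load('p3.npy',allow_pickle=True).item();p4=np.load('p4.npy',allow_pickle=True).item()
f=lambda x,y:(x/5+220-.4,y/5+150-.4)
a=lambda x,y:(x/4+220-.4,y/4+70-.4)
b=lambda x,y:((x-400)/4+220-.4,y/4+100-.4)
L=[((97,122),(558,160),(149,298)),((98,240),(559,286),(152,487)),((301,125),(772,165),(504,300)),((297,245),(769,290),(497,489))]
for u,v,w in L:
    X,e=tri([ray(p3,a(*u)),ray(p4,b(*v)),ray(p,f(*w))]);print(np.round(X,1),np.round(e,2),np.round(onz(p,f(*w),123),1))
Z=np.array([onz(p,f(*l[2]),123) for l in L]);print(Z.mean(0),np.linalg.norm(Z[0]-Z[2]),np.linalg.norm(Z[0]-Z[1]))
goal([581.7,146,85],.296)
```

```text
[556.8 150.8 114.9] [0.52 0.7  0.18] [556.9 153.2 123. ]
[564.1 126.7 116.5] [0.27 0.66 0.4 ] [563.7 129.5 123. ]
[599.  163.9 116.7] [0.35 0.25 0.17] [597.9 165.5 123. ]
[606.4 139.6 117.2] [0.42 0.45 0.08] [605.  141.8 123. ]
[580.86770819 147.52239228 123.        ] 42.87036152076127 24.640581922939106
at 5.75 [583.3 143.7 146.8] [-1.571 -0.002  0.296] shift [-0.02  1.24  0.05] turn [ 0.   -0.    0.02] w 85.70102622095196 F [ 0.4 -0.1  0.1]
```

Emit:
step_arm(
  moves="-0.02 0.3 0.03 0 0 0 1;0 0.5 0.02 0 0 0 1;0 0.35 0 0 0 0 1;0 0.1 0 0 0 0 1;0 0 0 0 0 0 1;0 0 0 0 0 0 1",
)

```text
clock: 6.35
eef_pos: [581.4, 146.4, 84.2]
tool_rot: [-1.571, -0.002, 0.297]
force: [-0.3, 0.3, 0.3]
width: 85.5
```

```bash
python3 -c "
from h import *
goal([581.7,145.7,84],0.296)
p=get_image('side');save('s2',cv2.resize(p['color'][130:270,180:360],None,fx=4,fy=4,interpolation=2))
p=wrist();save('w8',p['color'])
goal([581.7,145.7,84],0.296)"
```

```text
at 6.35 [581.4 146.4  84.2] [-1.571 -0.002  0.297] shift [ 0.    0.   -0.01] turn [-0.    0.01  0.01] w 85.47700100448056 F [-0.3  0.3  0.3]
at 6.45 [581.5 146.4  84.3] [-1.571 -0.002  0.297] shift [-0.    0.01 -0.02] turn [-0.    0.01  0.02] w 85.09826711356092 F [-0.9 -0.2  0.3]
```

View pics/s2.png

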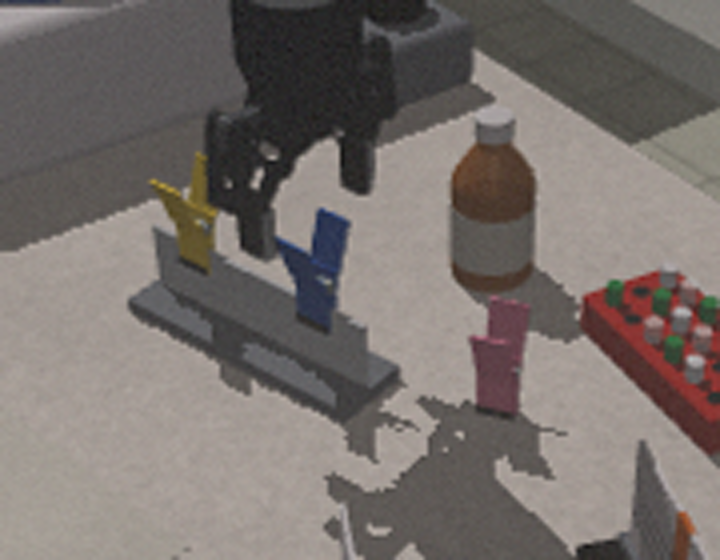

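View pics/w8.png

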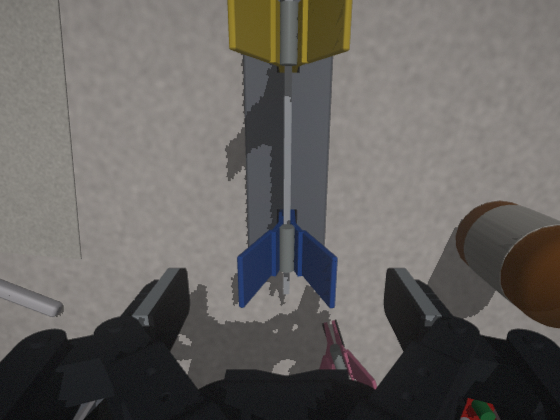

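```bash
python3 -c "
from h import *
p=get_image('side');c=lambda X:np.round((proj(p,X)-[180,130])*4)
for X in([581.5,146,84],[581.5,146,97],[581.5,146,103],[581.5,146,118],[582,146,78]): print(X,c(X))
ex=np.array([np.cos(.296),np.sin(.296),0])
for s in(-1,1):print(s,c(np.array([581.5,146.4,97])+s*43*ex),c(np.array([581.5,146.4,97])+s*57*ex), 'lever',c(np.array([581.6,145.5,117])+s*22*ex))
w=wrist()
for h in(-13,-33):
  for x in(-43,43): print(h,x,proj(w,np.array([581.5,146.4,84.3-h])+x*ex))
for s in(-1,1): print('lev',proj(w,np.array([581.6,145.5,117])+s*22*ex))
goal([581.7,145.7,84],0.296)
"
```

```text
[581.5, 146, 84] [310. 269.]
[581.5, 146, 97] [308. 252.]
[581.5, 146, 103] [308. 244.]
[581.5, 146, 118] [307. 225.]
[582, 146, 78] [311. 276.]
-1 [263. 284.] [247. 295.] lever [284. 242.]
1 [351. 221.] [365. 212.] lever [330. 211.]
-13 -43 [203.66571714 261.56974079]
-13 43 [371.4845311  261.67516478]
-33 -43 [193.29530873 280.67729792]
-33 43 [382.3245055 280.7726263]
lev [239.29384558 282.12792887]
lev [335.66111444 282.17563546]
at 6.55 [581.2 146.3  84.1] [-1.571 -0.002  0.297] shift [ 0.01  0.   -0.01] turn [0.   0.01 0.01] w 85.29912219002294 F [-0.5  0.1  0.9]
```

Emit:
step_arm(
  moves="0 0 0 0 0 0 0.62;0 0 0 0 0 0 0.62;0 0 0 0 0 0 0.62;0 0 0 0 0 0 0.62",
)

```text
clock: 6.95
eef_pos: [580.6, 146.1, 83.2]
tool_rot: [-1.571, -0.0, 0.297]
force: [-0.3, -0.2, 0.2]
width: 53.2
```

```bash
python3 -c "
from h import *
goal([581.7,145.7,84],0.296)
p=get_image('side');save('s3',cv2.resize(p['color'][150:230,210:310],None,fx=7,fy=7,interpolation=2))
w=wrist();save('w9',w['color'])
c=lambda X:np.round((proj(p,X)-[210,150])*7)
ex=np.array([np.cos(.296),np.sin(.296),0])
for z in(84,95,105):
  for s in(-1,1):print(z,s,c(np.array([581.5,146.4,z])+s*26*ex),c(np.array([581.5,146.4,z])+s*36*ex))
"
```

```text
at 6.95 [580.6 146.1  83.2] [-1.571 -0.     0.297] shift [ 0.02 -0.02 -0.02] turn [0.   0.01 0.  ] w 53.16682994337972 F [-0.3 -0.2  0.2]
84 -1 [284. 364.] [265. 377.]
84 1 [377. 297.] [394. 285.]
95 -1 [282. 339.] [263. 352.]
95 1 [376. 272.] [393. 260.]
105 -1 [280. 316.] [261. 329.]
105 1 [375. 250.] [392. 238.]
```

View pics/s3.png

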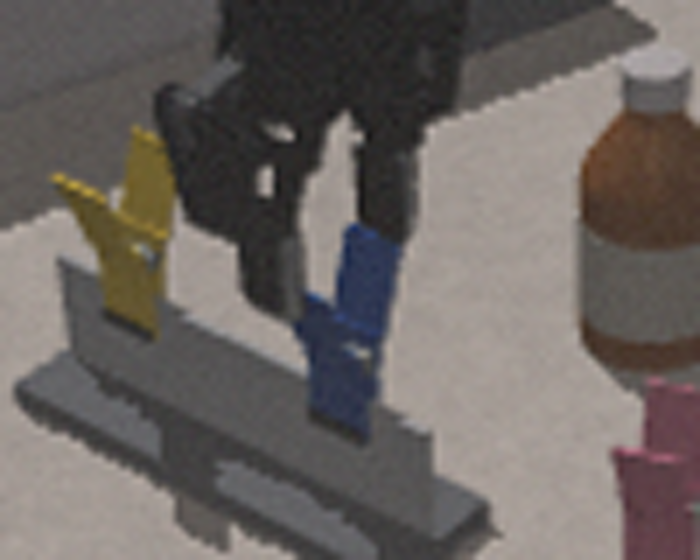

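View pics/w9.png

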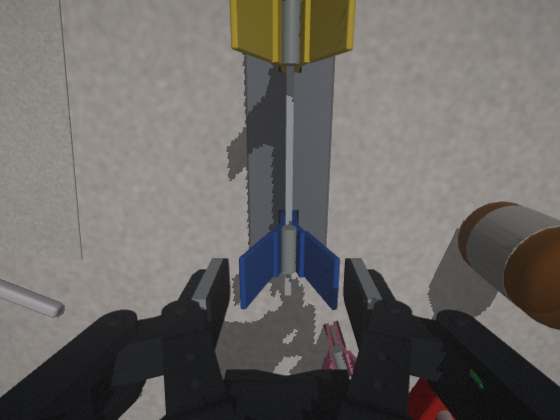

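Emit:
step_arm(
  moves="0.02 0.1 0 0 0 0 0.62;0 0.1 0 0 0 0 0.62;0 0 0 0 0 0 0.62;0 0 0 0 0 0 0.62",
)

```text
clock: 7.45
eef_pos: [581.3, 146.4, 72.7]
tool_rot: [-1.571, 0.001, 0.297]
force: [0.1, -0.2, -0.8]
width: 53.3
```

```bash
python3 -c "
from h import *
goal([581.7,145.7,74],0.296)
p=get_image('side');save('s4',cv2.resize(p['color'][150:230,210:310],None,fx=7,fy=7,interpolation=2))
w=wrist();save('w10',w['color'][180:,130:450])
goal([581.7,145.7,74],0.296)
"
```

```text
at 7.45 [581.3 146.4  72.7] [-1.571e+00  1.000e-03  2.970e-01] shift [ 0.   -0.03 -0.02] turn [-0.    0.01 -0.01] w 53.27397138619415 F [ 0.1 -0.2 -0.8]
at 7.55 [581.6 146.5  73.1] [-1.571 -0.     0.297] shift [-0.   -0.02 -0.02] turn [-0.    0.01  0.  ] w 53.094113153175144 F [ 0.1 -0.9 -0.2]
```

View pics/s4.png

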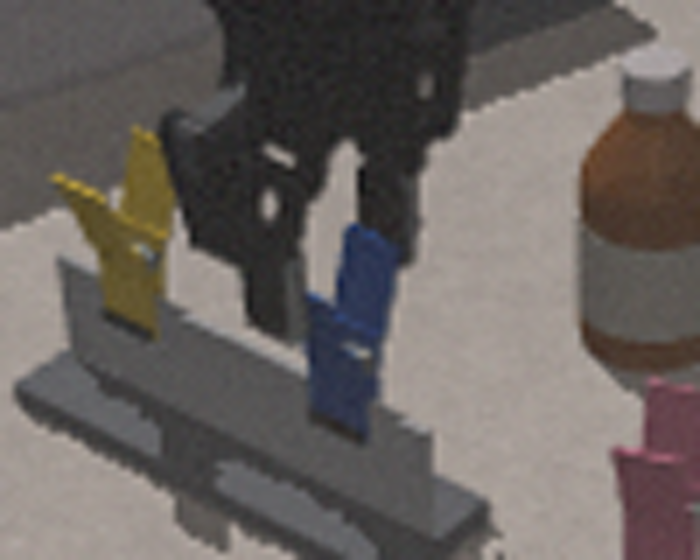

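View pics/w10.png

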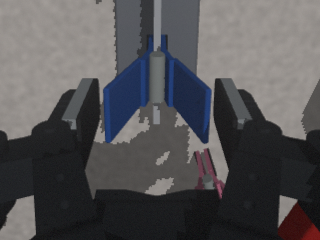

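Emit:
step_arm(
  moves="0 0 0 0 0 0 0;0 0 0 0 0 0 0;0 0 0 0 0 0 0;0 0 0 0 0 0 0;0 0 0 0 0 0 0;0 0 0 0 0 0 0",
)

```text
clock: 8.15
eef_pos: [581.6, 146.4, 73.1]
tool_rot: [-1.571, -0.0, 0.297]
force: [-1.1, -1.1, -0.7]
width: 12.4
```

```bash
python3 -c "
from h import *
goal([581.7,145.7,74],0.296)
p=get_image('side');save('s5',cv2.resize(p['color'][150:230,210:310],None,fx=7,fy=7,interpolation=2))
w=wrist();save('w11',cv2.resize(w['color'][180:,130:450],None,fx=2,fy=2))
goal([581.7,145.7,74],0.296)
"
```

```text
at 8.15 [581.6 146.4  73.1] [-1.571 -0.     0.297] shift [-0.   -0.02 -0.01] turn [0.   0.01 0.  ] w 12.363688643448073 F [-1.1 -1.1 -0.7]
at 8.25 [581.6 146.4  73.2] [-1.571 -0.     0.297] shift [-0.   -0.02 -0.01] turn [0.   0.01 0.  ] w 12.507054204844001 F [ 0.3 -0.1 -0.4]
```

View pics/s5.png

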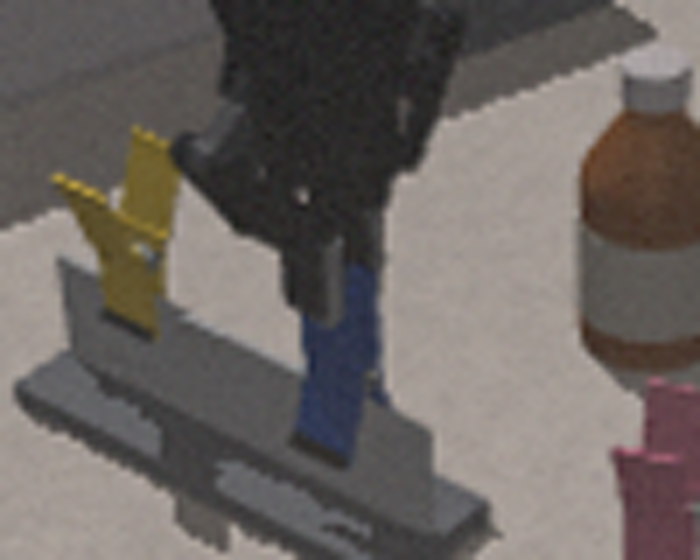

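View pics/w11.png

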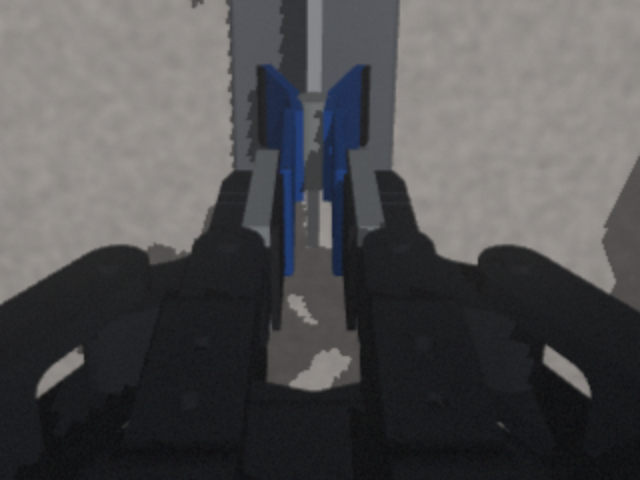

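Emit:
step_arm(
  moves="0 -0.1 0 0 0 0 0;0 -0.2 0 0 0 0 0;0 -0.3 0 0 0 0 0;0 -0.3 0 0 0 0 0;0 -0.4 0 0 0 0 0;0 -0.3 0 0 0 0 0;0 -0.2 0 0 0 0 0;0 -0.1 0 0 0 0 0;0 0 0 0 0 0 0",
)

```text
clock: 9.15
eef_pos: [582.0, 146.5, 169.1]
tool_rot: [-1.571, -0.002, 0.297]
force: [-0.3, 0.1, -0.6]
width: 12.3
```

```bash
python3 -c "
from h import *
p=get_image('side');save('s6',cv2.resize(p['color'][120:240,190:310],None,fx=5,fy=5,interpolation=2))
w=wrist();save('w12',cv2.resize(w['color'][180:,130:450],None,fx=2,fy=2))
goal([606.2,-170.3,165],-.362)
np.save('p12.npy',w,allow_pickle=True);np.save('ps6.npy',p,allow_pickle=True)
print(nets.place_of(p,'clip_mouth'),nets.place_of(w,'clip_mouth'))
"
```

```text
at 9.25 [581.2 146.2 167.8] [-1.571e+00  1.000e-03  2.970e-01] shift [-1.37  0.06 -6.2 ] turn [ 0.    5.49 -0.01] w 12.5610802440004 F [0.3 1.1 0.9]
[{'position': [657.0, 50.2, -0.2], 'conf': 0.79}, {'position': [580.4, 142.1, 134.3], 'conf': 0.7}] [{'position': [587.6, 145.7, 128.5], 'conf': 0.82}]
```

View pics/s6.png

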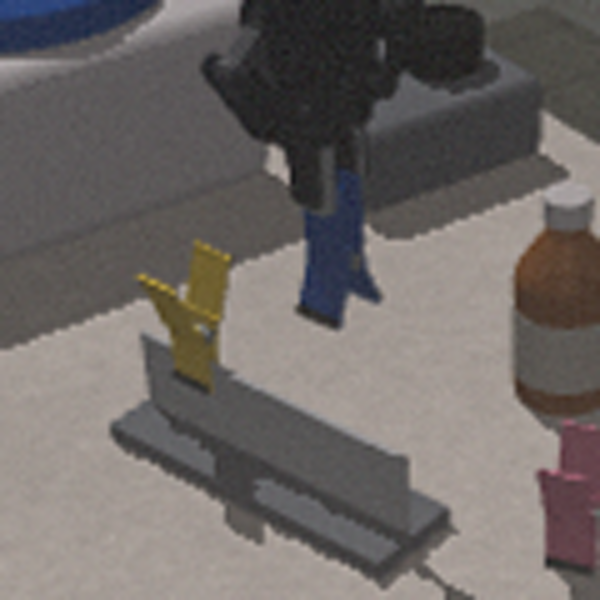

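View pics/w12.png

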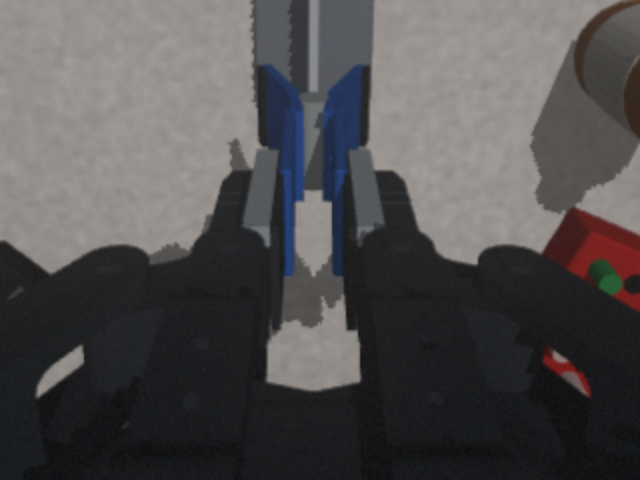

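```bash
python3 -c "
from h import *
p=np.load('ps6.npy',allow_pickle=True).item();w=np.load('p12.npy',allow_pickle=True).item()
fs=lambda x,y:(x/5+190-.4,y/5+120-.4)
fw=lambda x,y:(x/2+130-.3,y/2+180-.3)
for a,b in(((299,312),(258,65)),((340,328),(260,143)),((382,300),(369,143))):
    X,e=tri([ray(p,fs(*a)),ray(w,fw(*b))]);print(np.round(X,1),np.round(e,1))
# wrist-only: tips at z
for z in(130,139):
    q=[onz(w,fw(*u),z) for u in((258,65),(260,143),(370,65),(369,143))];print(z,np.round(q,1).tolist(),np.mean(q,0).round(1),[np.linalg.norm(q[i]-q[j]).round(1) for i,j in((0,1),(0,2),(2,3),(1,3))])
"
```

```text
[562.5 151.7 134.2] [2.1 2.1]
[570.4 126.3 135.2] [2.1 2.1]
[603.6 136.9 133.4] [0.5 0.5]
130 [[560.6, 151.3, 130.0], [568.7, 125.0, 130.0], [595.5, 162.0, 130.0], [603.9, 135.8, 130.0]] [582.2 143.5 130. ] [np.float64(27.5), np.float64(36.4), np.float64(27.5), np.float64(36.8)]
139 [[560.6, 154.1, 139.0], [568.3, 129.0, 139.0], [593.9, 164.4, 139.0], [601.9, 139.3, 139.0]] [581.2 146.7 139. ] [np.float64(26.3), np.float64(34.9), np.float64(26.3), np.float64(35.2)]
```

```bash
python3 -c "
from h import *
m='0 0 -0.3 0 0.2 0 0;'+';'.join(['X 0 -0.7 0 0.65 0 0']*8)+';X 0 -0.3 0 0.1 0 0;0 0 0 0 0 0 0;0 0 0 0 0 0 0'
for x in('0','-0.05','0.05'):
    print(x,sim(m.replace('X',x)))
"
```

```text
0 (array([ 580.2, -157.8,  167.5]), array([-1.572e+00,  1.000e-03, -3.630e-01]))
-0.05 (array([ 558.2, -156.9,  167.5]), array([-1.572e+00,  1.000e-03, -3.630e-01]))
0.05 (array([ 602.3, -158.6,  167.5]), array([-1.572e+00,  1.000e-03, -3.630e-01]))
```

Emit:
step_arm(
  moves="0 0 -0.3 0 0.2 0 0;0.05 0 -0.7 0 0.65 0 0;0.05 0 -0.7 0 0.65 0 0;0.05 0 -0.7 0 0.65 0 0;0.05 0 -0.7 0 0.65 0 0;0.05 0 -0.7 0 0.65 0 0;0.05 0 -0.7 0 0.65 0 0;0.05 0 -0.7 0 0.65 0 0;0.05 0 -0.7 0 0.65 0 0;0.05 0 -0.3 0 0.1 0 0;0 0 0 0 0 0 0;0 0 0 0 0 0 0;0 0 0 0 0 0 0",
)

```text
clock: 10.65
eef_pos: [603.5, -155.4, 168.1]
tool_rot: [-1.569, 0.0, -0.359]
force: [0.4, -0.1, 0.8]
width: 12.6
```

```bash
python3 -c "
from h import *
goal([606.2,-170.3,165],-.362)"
```

```text
at 10.65 [ 603.5 -155.4  168.1] [-1.569  0.    -0.359] shift [ 0.16  0.06 -0.26] turn [-0.02  0.02 -0.  ] w 12.628556591661074 F [ 0.4 -0.1  0.8]
```

Emit:
step_arm(
  moves="0.08 0.1 -0.15 0 0.02 0 0;0.08 0.15 -0.12 0 0 0 0;0 0.1 0 0 0 0 0;0 0 0 0 0 0 0;0 0 0 0 0 0 0;0 0 0 0 0 0 0",
)

```text
clock: 11.25
eef_pos: [605.6, -173.5, 150.8]
tool_rot: [-1.571, -0.0, -0.365]
force: [-0.0, 0.3, -0.7]
width: 12.6
```

```bash
python3 -c "
from h import *
goal([606.2,-170.3,121],-.362)
p=get_image('side');save('s7',cv2.resize(p['color'][190:320,290:410],None,fx=5,fy=5,interpolation=2)[:600])
w=wrist();save('w13',cv2.resize(w['color'][140:,130:450],None,fx=2.1,fy=2.1))
goal([606.2,-170.3,121],-.362)
np.save('p13.npy',w,allow_pickle=True);np.save('ps7.npy',p,allow_pickle=True)
print(nets.place_of(p,'clip_mouth'),nets.place_of(w,'clip_mouth'),nets.place_of(p,'stripe_top'))
"
```

```text
at 11.25 [ 605.6 -173.5  150.8] [-1.571 -0.    -0.365] shift [-0.01  0.6   0.06] turn [-0.   -0.02  0.  ] w 12.554465223433969 F [-0.   0.3 -0.7]
at 11.35 [ 605.7 -173.6  151. ] [-1.571e+00 -1.000e-03 -3.650e-01] shift [-0.02  0.6   0.07] turn [-0.   -0.03  0.  ] w 12.824801287695347 F [-1.   0.3 -0.7]
[{'position': [657.1, 48.5, -4.6], 'conf': 0.52}] [{'position': [611.4, -176.1, 109.9], 'conf': 0.63}] [{'position': [604.4, -169.8, 98.3], 'conf': 0.5}]
```

View pics/s7.png

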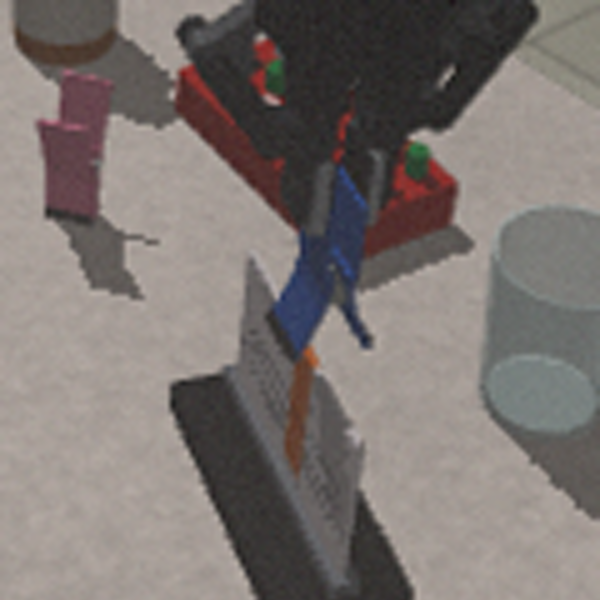

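View pics/w13.png

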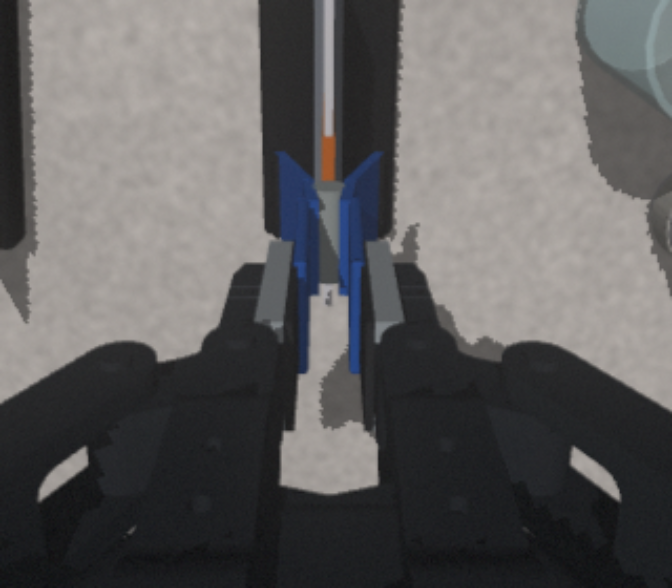

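```bash
python3 -c "
from h import *
w=np.load('p13.npy',allow_pickle=True).item()
f=lambda x,y:(x/2.1+130-.3,y/2.1+140-.3)
print(onz(w,f(328,137),100),onz(w,f(328,137),100.7), onz(w,f(325,20),100.7))
q=[onz(w,f(*u),120) for u in((278,153),(383,153))];print(q,np.mean(q,0), 'far jaw mid; expect clip ctr + 13 along y')
goal([606.2,-170.3,121],-.362)
"
```

```text
[ 608.76005591 -162.27600564  100.        ] [ 608.83107345 -162.09185636  100.7       ] [ 621.39564522 -126.55499708  100.7       ]
[array([ 595.05248839, -156.33251705,  120.        ]), array([ 624.38010905, -167.51318043,  120.        ])] [ 609.71629872 -161.92284874  120.        ] far jaw mid; expect clip ctr + 13 along y
at 11.5 [ 605.6 -173.8  150.9] [-1.571 -0.    -0.365] shift [-0.01  0.6   0.07] turn [-0.   -0.03  0.  ] w 12.588405838937561 F [-0.1 -0.7 -0.8]
```

Emit:
step_arm(
  moves="-0.02 0 0.07 0 -0.02 0 0;0 0.1 0 0 0 0 0;0 0.1 0 0 0 0 0;0 0.1 0 0 0 0 0;0 0 0 0 0 0 0;0 0 0 0 0 0 0;0 0 0 0 0 0 0",
)

```text
clock: 12.2
eef_pos: [605.9, -170.3, 135.7]
tool_rot: [-1.571, -0.0, -0.363]
force: [-0.3, 0.2, 0.3]
width: 12.5
```

```bash
python3 -c "
from h import *
goal([606.1,-170.1,121],-.362)
p=get_image('side');save('s8',cv2.resize(p['color'][220:300,310:390],None,fx=7,fy=7,interpolation=2)[:600])
w=wrist();save('w14',cv2.resize(w['color'][140:320,210:370],None,fx=3.3,fy=3.3,interpolation=2))
goal([606.1,-170.1,121],-.362)
np.save('p14.npy',w,allow_pickle=True);np.save('ps8.npy',p,allow_pickle=True)
"
```

```text
at 12.2 [ 605.9 -170.3  135.7] [-1.571 -0.    -0.363] shift [0.   0.29 0.01] turn [-0.   -0.01  0.  ] w 12.460519281015731 F [-0.3  0.2  0.3]
at 12.3 [ 606.  -170.3  135.9] [-1.571 -0.    -0.363] shift [0.  0.3 0. ] turn [-0.   -0.01  0.  ] w 12.804576276718505 F [-0.  -0.4 -0.1]
```

View pics/s8.png

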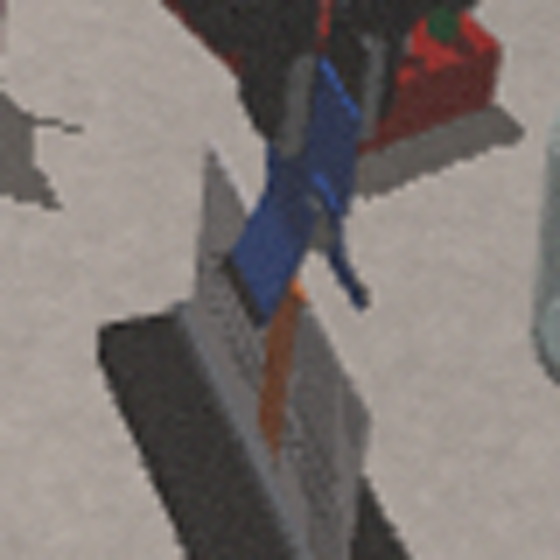

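View pics/w14.png

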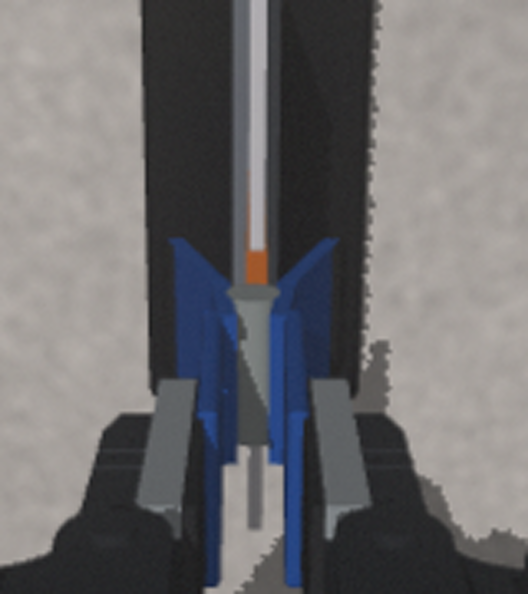

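```bash
python3 -c "
from h import *
p=np.load('ps8.npy',allow_pickle=True).item();w=np.load('p14.npy',allow_pickle=True).item()
c=lambda X:np.round((proj(p,X)-[310,220]+.4)*7,0)
ey=np.array([.354,.935,0]);ex=np.array([.935,-.354,0]);C=np.array([606,-170.3,0])
for z in(100,102,104,106,108):
    print(z,*[c(C-13*ey+s*16.5*ex+[0,0,z]) for s in(-1,1)],c(C+13*ey-16.5*ex+[0,0,z]))
print('stripe top ends',c([606.1-.354*8,-170.1-.935*8,100]),c([606.1+.354*8,-170.1+.935*8,100]),'card ends',[c(C+s*60*ey+[0,0,100]) for s in(1,-1)])
f=lambda x,y:(x/3.3+210-.35,y/3.3+140-.35)
for z in(100,104,108):
    q=[onz(w,f(*u),z) for u in((171,240),(338,240))];m=np.mean(q,0);print(z,np.linalg.norm(q[0]-q[1]),(m-C)@ey,(m-C)@ex)
"
```

```text
100 [249. 325.] [357. 303.] [216. 263.]
102 [250. 320.] [358. 298.] [217. 258.]
104 [250. 315.] [359. 293.] [217. 253.]
106 [251. 310.] [359. 288.] [218. 248.]
108 [252. 305.] [360. 283.] [218. 243.]
stripe top ends [296. 301.] [275. 264.] card ends [array([211., 149.]), array([370., 433.])]
100 32.544068577070966 10.90697392102857 -0.5966752749936132
104 31.908432056747973 12.132276650287743 -0.6028360230298272
108 31.272795536424756 13.357579379546971 -0.6089967710658188
```

Emit:
step_arm(
  moves="0.01 0.05 0 0 0 0 0;0 0.07 0 0 0 0 0;0 0.07 0 0 0 0 0;0 0.06 0 0 0 0 0;0 0 0 0 0 0 0;0 0 0 0 0 0 0;0 0 0 0 0 0 0",
)

```text
clock: 13.0
eef_pos: [606.4, -170.4, 123.3]
tool_rot: [-1.571, -0.0, -0.363]
force: [-0.1, -0.9, -0.7]
width: 12.5
```

```bash
python3 -c "
from h import *
goal([606.1,-170.1,121],-.362)
p=get_image('side');save('s9',cv2.resize(p['color'][220:300,310:390],None,fx=7,fy=7,interpolation=2)[:600])
w=wrist();save('w15',cv2.resize(w['color'][140:320,210:370],None,fx=3.3,fy=3.3,interpolation=2))
goal([606.1,-170.1,121],-.362)
np.save('p15.npy',w,allow_pickle=True);np.save('ps9.npy',p,allow_pickle=True)
"
```

```text
at 13.0 [ 606.4 -170.4  123.3] [-1.571 -0.    -0.363] shift [-0.01  0.05  0.  ] turn [-0.   -0.01  0.  ] w 12.511800158818112 F [-0.1 -0.9 -0.7]
at 13.1 [ 606.4 -170.4  123.3] [-1.571 -0.    -0.363] shift [-0.01  0.05  0.  ] turn [-0.   -0.01  0.  ] w 12.892519158831652 F [ 0.6 -0.   0. ]
```

View pics/s9.png

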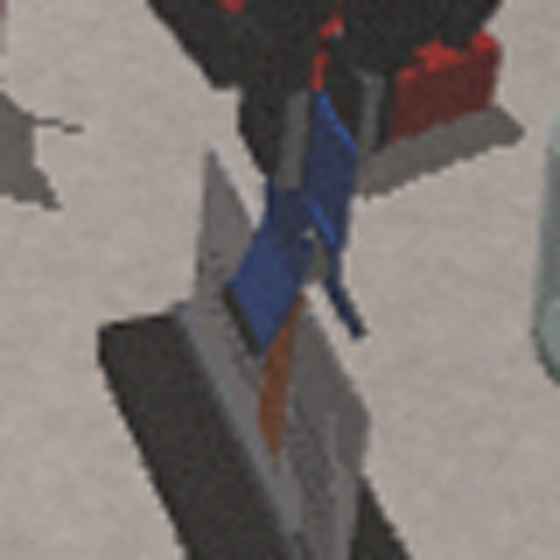

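View pics/w15.png

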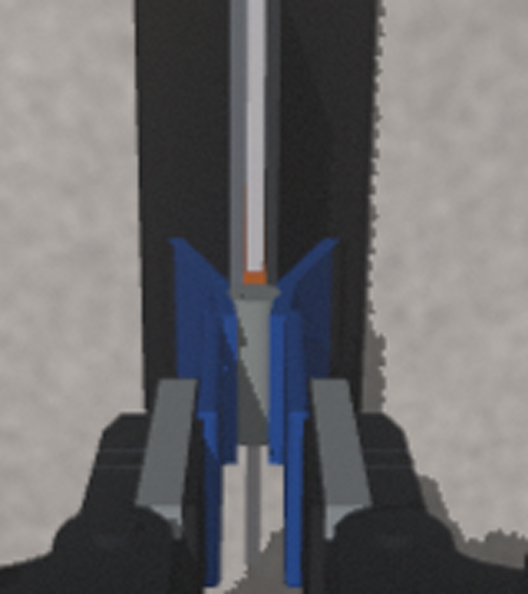

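```bash
python3 -c "
from h import *
p=get_image('top');save('t2',p['color'])
a=cv2.imread('pics/top0.png')
d=cv2.absdiff(p['color'],a).max(2)
for n,(u,v,r) in dict(yellow=(182,222,14),rack=(294,132,32),bottle=(221,140,14),beaker=(376,142,16),jar=(416,143,12),box=(124,300,28),pen=(287,307,25),pink=(274,180,10)).items(): print(n,d[v-r:v+r,u-r:u+r].mean().round(1))
goal([606.1,-170.1,123],-.362)
"
```

```text
yellow 5.5
rack 6.1
bottle 5.8
beaker 5.2
jar 25.2
box 5.4
pen 6.5
pink 5.8
at 13.15 [ 606.4 -170.4  123.3] [-1.571 -0.    -0.363] shift [-0.01  0.01  0.  ] turn [-0.   -0.01  0.  ] w 12.18736073647698 F [0.2 0.5 0.1]
```

View pics/t2.png

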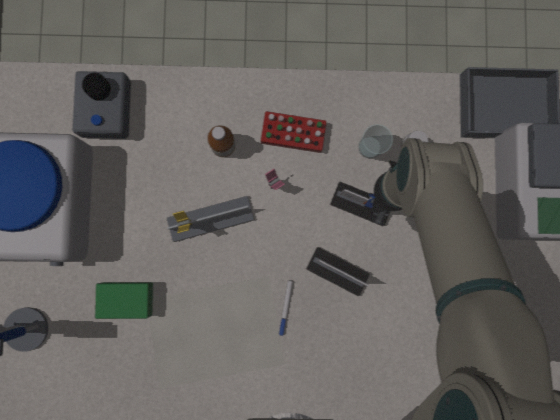

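```bash
python3 -c "
from h import *
print(ctrl.finish_job()); s=ctrl.read_state(); print(s['clock'],s['width'])"
```

```text
the job is handed in; nothing more can be done
None
the job is handed in; nothing more can be done
```

The blue clip is off the bar and held squeezed open over the white card at the orange stripe. I handed the job in at about 13.2 s of the 35 s, with the gripper still closed on it. `finish_job` gives no verdict, so I have only my own checks to go on.

**Last checks**
- **Stillness:** the tool was steady at (606.4, −170.4, 123.3) and the wrist force was about zero.
- **Position on the card:** the wrist picture shows the card within about 1 mm of the middle of the jaws. The tool sits within about 1 mm of the stripe's middle.
- **Depth:** from the side picture, about 10 mm of card stands between the jaws (±2 mm).
- **Everything else:** comparing the first and last top pictures, the yellow clip, pink clip, rack, bottle, beaker, green box and pen have not moved. The jar is partly hidden by the arm, so I could not compare it. The arm stayed well clear of it.

**What disagreed**
- **Fingertips:** they looked about 20 mm farther back than the stated tool point. I lowered the grip about 10 mm, judging by the side picture.
- **Grip width:** the gripper read about 12.5 mm, where the text gives 16 mm over the squeezed levers. The pictures show the levers parallel and the jaws wide open.
- **Lever tops:** two views put them at about 117 mm, against about 120–123 mm from the text. That left 2–4 mm of doubt about how high the jaw tips were, so I set the final depth from the side picture.

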